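# Move the seasoning row to the other rack, reversed

### The job

Move the four seasonings (yellow-capped jar, red-capped jar, white salt bottle, pepper mill) from the light-wood rack to the empty blue rack, one upright in each bay, in reverse order: the one that now stands nearest the robot's end of the wooden rack goes to the far end of the blue rack, and so on, until the one now farthest away stands nearest. The coloured mats stay where they are; do not topple any seasoning or push about the mug, onion and steel tumbler standing beside the racks.

Things in the scene. Friction and masses are not known exactly. Their poses are not given: they have to be found in the camera images.
- yellow_jar: spice jar with a yellow cap, round, loose, 42 mm across, 106 mm tall (cap from 85 mm up), 0.08 to 0.16 kg. Origin at the centre of its underside, z up. Grip the sides 70 mm above its underside, where it is 40 mm wide.
- red_jar: spice jar with a red cap, loose, 97 mm tall, body of square section 46 mm wide with rounded corners (round cap 45 mm across from 76 mm up), 0.08 to 0.16 kg. Its faces look along its x and y axes, turned by up to 0.3 rad from the rack's. Origin at the centre of its underside, z up. Grip two opposite faces about 70 mm above its underside.
- salt_bottle: white plastic bottle with a white screw cap, round, loose, 54 mm across, 86 mm tall (body to 71 mm, cap 43 mm across above), 0.06 to 0.13 kg. Origin at the centre of its underside, z up. Grip the body, 50 mm above its underside.
- pepper_mill: dark wooden pepper mill with a steel knob on top, round, loose, 46 mm across at foot and head, 41 mm at its straight waist (20 to 80 mm up), 105 mm tall, 0.10 to 0.21 kg. Origin at the centre of its underside, z up. Grip the waist 65 to 70 mm above its underside.
- yellow_mat: yellow square mat, 64x64x3 mm, fixed in one bay of the light-wood rack; the yellow-capped jar stands on it at the start, off its centre by up to 5 mm each way. It stays behind and shows which bay that was. Origin at the centre of its underside.
- red_mat: red square mat, 64x64x3 mm, fixed in one bay of the light-wood rack; the red-capped jar stands on it at the start, off its centre by up to 5 mm each way. It stays behind and shows which bay that was. Origin at the centre of its underside.
- white_mat: white square mat, 64x64x3 mm, fixed in one bay of the light-wood rack; the white bottle stands on it at the start, off its centre by up to 5 mm each way. It stays behind and shows which bay that was. Origin at the centre of its underside.
- green_mat: green square mat, 64x64x3 mm, fixed in one bay of the light-wood rack; the pepper mill stands on it at the start, off its centre by up to 5 mm each way. It stays behind and shows which bay that was. Origin at the centre of its underside.
- old_rack: light-wood rack with the four containers at the start, one to a bay; 310 mm long (x axis, pointing away from the robot within 0.2 rad), 82 wide, 20 high, fixed, left or right of the robot's centre line. Four 70x70 mm bays, centres at x = -114, -38, 38, 114 mm, y = 0; bay floor 10 mm above the worktop; 6 mm walls and dividers rise 10 mm above that floor. Origin at the centre of its underside.
- new_rack: blue rack, empty at the start, 310 mm long (x axis, pointing away from the robot within 0.2 rad), 82 wide, 20 high, fixed, left or right of the robot's centre line. Four 70x70 mm bays, centres at x = -114, -38, 38, 114 mm, y = 0; bay floor 10 mm above the worktop; 6 mm walls and dividers rise 10 mm above that floor. Origin at the centre of its underside.
- mug: white mug, 96 mm tall, loose bystander to the right of the racks, to be left alone. Origin at the centre of its underside.
- onion: brown onion, 79 mm across, 85 mm tall, loose bystander to the left of the racks, near side, to be left alone. Origin at its underside.
- steel_tumbler: steel tumbler, 77 mm across, 103 mm tall, loose bystander to the left of the racks, far side, to be left alone. Origin at the centre of its underside.
Not all that is in view belongs to the job. What is shaped like the red_jar but orange or turquoise is not meant.

How it is judged:
By the outcome, as a careful person would: the job done as asked, in the order asked, and still so for the second after the job is handed in, with the robot touching nothing.
It also fails if it takes over 120 s, if anything falls off the work surface, if the arm or the gripper's body presses on something with over 40 N, if the wrist force passes 120 N, or if a joint passes its speed limit or range.

### The arm

A 7-joint arm with a two-finger parallel gripper is mounted at the origin on a cart in front of the work surface, level with it; the furniture and walls round the work are solid. World frame = base frame: x ahead of the robot, y to its left, z up, the work surface at z = 0. Lengths are in m, angles in rad, forces in N, time in s.
With the tool pointing down it reaches from about 0.4 to 0.85 m from the base axis. Payload 4.5 kg.
Tool frame: the origin (TCP) lies midway between the tips of the shut fingers; the grasp point (between the pads) lies behind it (r.grip_point_offset is the z of the grasp point in the tool frame, in m); z points along the fingers, y is the line along which they close (so a half turn about z gives the same grasp; the last joint's range is limited). The gripper opens to 88 mm and grips with 3 to 60 N. Pads are 18 mm wide; open, the fingers measure 123 mm over their backs; the gripper's body (75 mm by 187 mm) begins 45 mm behind the grasp point.
Start: joints at [1.276, 0.689, -0.195, 1.565, 0.157, 0.902, -0.215], TCP at [0.202, -0.592, 0.239] pointing down, gripper open.
Joint ranges: [-3.01, 3.01], [-0.46, 2.08], [-1.47, 1.51], [0.13, 2.56], [-1, 4.14], [0.04, 2.09], [-2.66, 2.66]. Speed limits (rad/s): [2.57, 2.57, 3.14, 3.14, 3.14, 3.14, 3.14].

### API

Orientations are given as a unit quaternion [x, y, z, w].
In Python, from plant import r, optics, workorder gives the robot as it stands.
- The arm moves only by the shell command python3 -m creep 'ROWS' [FORCE]. ROWS is JSON, a list of rows, each an object of numbers: "grip": the gripper command: -1 is shut, 1 is fully open, values between are in proportion; "tx", "ty", "tz": the shift along the tool's x, y, z in cm; "spin": the turn about the tool's z in degrees. In form: [{"grip": .., "tx": .., "ty": .., "tz": .., "spin": ..}, ...]. A call has 1 to 8 rows; each row shifts and turns the commanded pose from where the row before left it, along the tool's axes as they then stand; what a row does not reach is not made up. A row lasts 1/12 s, in which the tool goes at most 41.7 mm and 7.16 degrees, less where a joint would pass 70% of its speed; a pose out of reach is approached as far as the arm can. A call with a gripper value outside its range is refused whole. The fingers move at their own pace and stop on an object; FORCE is the grip in N (left out, the last holds). Time passes only in rows, so rows that do not move let the fingers close. It gives the time, the measured TCP pose, the force, the opening and the grip force at its end, in the units of the state.
- r.get_state(): the state, without advancing time (a new reading comes with each control period).
- optics.snapshot(name): name is "scene" or "top" or "wrist"; returns (picture, depth): 420x560x3 uint8, red, green, blue; 420x560 float32, m along the optical axis (not along the pixel's ray), 0 where there is no reading.
- optics.get_calibration(name): a dict with "fx", "fy", "cx", "cy" (pixels), "D" ([k1, k2, p1, p2, k3] as OpenCV has them; the pictures are not rectified), "extrinsics" (4x4, takes a point from world to camera coordinates). Camera axes: x right, y down, z forward; pixel columns grow to the right and rows downward; lengths in m; the calibration is good to about 2 mm. A picture is of the moment at which its call begins: read the wrist's pose just before it. get_calibration takes no time and is no camera call; for the wrist camera it gives the pose at the moment of the call.
- workorder.finish_job(): hands the job in; it is judged then, once.
The state is a dict: "clock": time; "q": joint angles; "qd": joint speeds; "joint_torque": joint torques, N m; "tool_pos": TCP position; "eef_rot": TCP orientation; "contact_force": force on the tool from outside, world axes, zero at the start; "moment": the same for the moment, N m; "opening": opening from 0.0 (shut) to 1.0 (fully open); "finger_force": force on a finger pad.
Only numpy, scipy, OpenCV 4.12 (cv2) and the standard library are available. Lean on these libraries where they do the work, as an engineer would, in place of code of your own. Each camera call takes 0.05 s, during which the arm holds its last target. There are 200 camera calls.

## Working session

There is one attempt and no reset: what is moved stays moved. The work goes in short steps, Python scripts to look and compute and a shell command to move; the robot and the scene stay as the last step left them, time stands still between calls to the robot, and variables do not carry over. Pictures are saved under pics/ and viewed, at most 14 in all, crops included, and the job is handed in when it is done.

```bash
ls; mkdir -p pics; python3 - <<'E'
from plant import r, optics
import cv2, numpy as np
s=r.get_state(); print({k:np.round(v,3).tolist() for k,v in s.items()}, r.grip_point_offset)
for n in ("scene","top"):
    p,d=optics.snapshot(n); cv2.imwrite(f"pics/{n}0.png",p[:,:,::-1]); np.save(f"{n}0.npy",d)
    c=optics.get_calibration(n); print(n,{k:np.round(v,3).tolist() for k,v in c.items()})
E
```

```text
pics
{'clock': 0.0, 'q': [1.276, 0.69, -0.195, 1.566, 0.157, 0.903, -0.215], 'qd': [-0.0, -0.001, 0.0, -0.002, 0.002, -0.003, 0.001], 'joint_torque': [-0.0, -52.757, -1.267, -15.343, -0.053, 0.007, 0.0], 'tool_pos': [0.202, -0.591, 0.238], 'eef_rot': [0.987, 0.164, -0.0, -0.001], 'contact_force': [-0.456, -0.151, 0.502], 'moment': [0.039, -0.01, -0.007], 'finger_force': 0.0, 'opening': 0.993} -0.0187
scene {'fx': 467.385, 'fy': 467.385, 'cx': 276.427, 'cy': 209.185, 'D': [-0.156, 0.0, 0.0, 0.0, 0.0], 'extrinsics': [[0.625, -0.781, -0.015, -0.352], [-0.553, -0.429, -0.714, 0.345], [0.551, 0.455, -0.7, 1.134], [0.0, 0.0, 0.0, 1.0]]}
top {'fx': 418.58, 'fy': 418.58, 'cx': 280.218, 'cy': 210.053, 'D': [-0.031, 0.0, 0.0, 0.0, 0.0], 'extrinsics': [[-0.004, -1.0, 0.011, -0.024], [-0.996, 0.003, -0.084, 0.532], [0.084, -0.011, -0.996, 1.157], [0.0, 0.0, 0.0, 1.0]]}
```

View pics/top0.png

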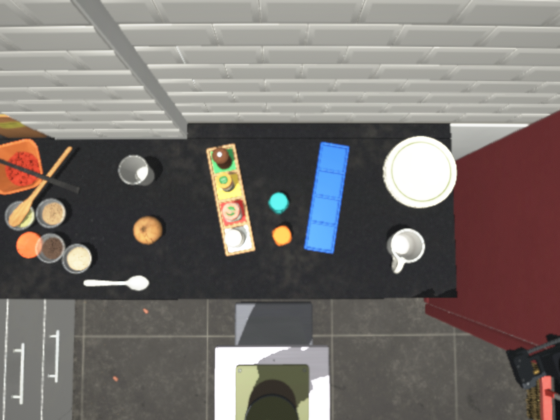

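View pics/scene0.png

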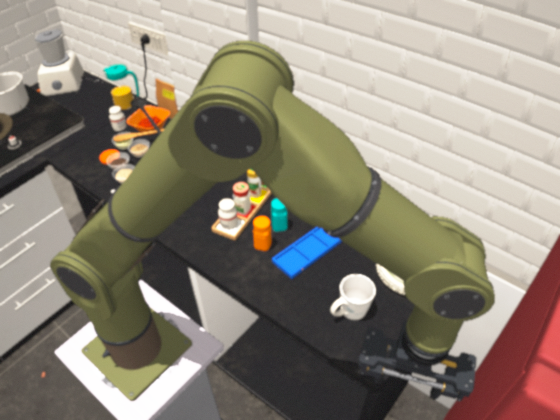

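The top view shows, nearest to farthest in the wooden rack: salt (235,237), red jar (232,210), yellow jar (228,182) and pepper mill (222,157). The blue rack is at (327,197). The lookalikes are the turquoise jar (279,203) and the orange jar (282,236), both between the racks; the loose jars at far left (50,213)/(77,258) also don't belong. My choices are the four on the mats. Next I'll measure and make one close crop.

```bash
cat > h.py <<'E'
import numpy as np, cv2
from plant import r, optics
def rays(c,px):
    K=np.array([[c['fx'],0,c['cx']],[0,c['fy'],c['cy']],[0,0,1]])
    u=cv2.undistortPoints(np.asarray(px,float).reshape(-1,1,2),K,np.array(c['D']))[:,0]
    return np.c_[u,np.ones(len(u))]
def plane(c,px,z):
    E=np.array(c['extrinsics']);R,t=E[:3,:3],E[:3,3]
    d=rays(c,px)@R; o=-R.T@t
    return o+d*((z-o[2])/d[:,2])[:,None]
def cloud(c,D):
    E=np.array(c['extrinsics']);R,t=E[:3,:3],E[:3,3]
    h,w=D.shape; v,u=np.mgrid[:h,:w]
    P=rays(c,np.c_[u.ravel(),v.ravel()])*D.reshape(-1,1)
    P=(P-t)@R; P[D.ravel()==0]=np.nan
    return P.reshape(h,w,3)
E
python3 - <<'E'
from h import *
im=cv2.imread('pics/top0.png'); D=np.load('top0.npy'); c=optics.get_calibration('top')
hsv=cv2.cvtColor(im,cv2.COLOR_BGR2HSV); P=cloud(c,D)
def rect(m,z,n):
    cs,_=cv2.findContours(m.astype(np.uint8),0,2); k=max(cs,key=cv2.contourArea)
    w=plane(c,k[:,0],z)[:,:2].astype(np.float32); q=cv2.minAreaRect(w); b=cv2.boxPoints(q)
    e=[b[1]-b[0],b[2]-b[1]]; e=max(e,key=np.linalg.norm); e=e*np.sign(e[0])
    print(n,'c',np.round(q[0],4),'size',np.round(q[1],3),'yaw',round(float(np.arctan2(e[1],e[0])),3))
H,S,V=hsv[:,:,0],hsv[:,:,1],hsv[:,:,2]
roi=np.zeros(H.shape,bool); roi[130:265,295:360]=1
rect(roi&(H>100)&(H<125)&(S>120),.02,'blue')
roi[:]=0; roi[135:265,195:262]=1
m=roi&(V>110)&~((H>80)&(H<130)&(S>80)); rect(m,.02,'wood(+objects)')
# tall objects in top depth
Z=P[:,:,2]; print('table z',np.nanmedian(Z[250:290,190:300]))
roi[:]=0; roi[140:290,100:450]=1
n,l,st,ce=cv2.connectedComponentsWithStats((roi&(Z>.055)&(Z<.15)).astype(np.uint8))
for i in range(1,n):
    if st[i,4]>25:
        q=P[l==i]; zt=np.nanpercentile(q[:,2],95); t=q[q[:,2]>zt-.012]
        print(ce[i].round(),st[i,4],'top',round(zt,3),'ctr',((t.min(0)+t.max(0))/2)[:2].round(3),'ext',np.ptp(t,axis=0)[:2].round(3))
back=P[:,:,:][132:150,250:300]; print('x back rows',np.nanmedian(P[110:145:5,260:300],axis=1).round(3))
cv2.imwrite('pics/crop0.png',cv2.resize(im[130:270,190:360],None,fx=4,fy=4,interpolation=cv2.INTER_CUBIC))
E
```

```text
blue c [ 0.5706 -0.1571] size [0.089 0.316] yaw -0.166
wood(+objects) c [0.5655 0.1162] size [0.315 0.087] yaw 0.193
table z -0.0007101318953209195
[221. 157.] 266 top 0.114 ctr [0.672 0.134] ext [0.044 0.043]
[132. 169.] 394 top 0.103 ctr [0.634 0.365] ext [0.077 0.076]
[225. 182.] 257 top 0.121 ctr [0.602 0.123] ext [0.04  0.039]
[279. 203.] 275 top 0.099 ctr [ 0.548 -0.019] ext [0.043 0.043]
[232. 212.] 306 top 0.113 ctr [0.523 0.105] ext [0.042 0.044]
[145. 230.] 296 top 0.072 ctr [0.476 0.342] ext [0.049 0.049]
[282. 236.] 271 top 0.1 ctr [ 0.459 -0.029] ext [0.045 0.042]
[234. 238.] 321 top 0.1 ctr [0.453 0.099] ext [0.042 0.043]
[407. 248.] 497 top 0.096 ctr [ 0.427 -0.36 ] ext [0.095 0.088]
x back rows [[ 0.793 -0.024  0.11 ]
 [ 0.793 -0.026  0.065]
 [ 0.793 -0.025  0.02 ]
 [ 0.784 -0.025 -0.001]
 [ 0.769 -0.025 -0.001]
 [ 0.755 -0.025 -0.001]
 [ 0.739 -0.025 -0.   ]]
```

View pics/crop0.png

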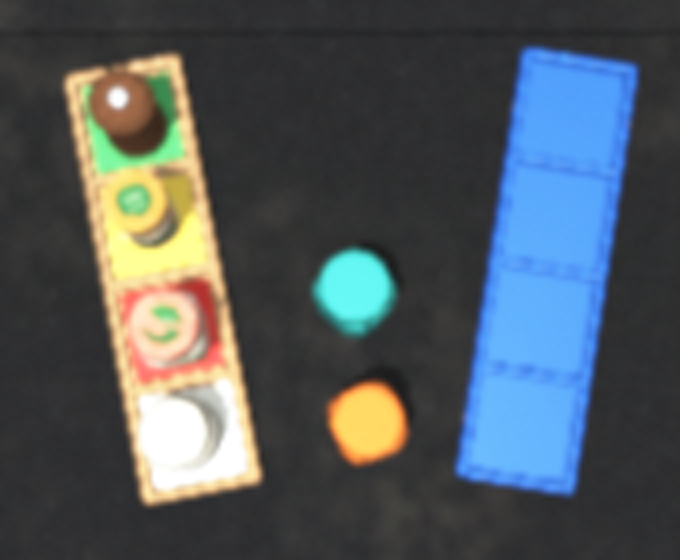

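The crop confirms it: the white bottle, red, yellow and mill each stand on their own mat, while turquoise (355,290 in the crop) and orange (368,420) stand outside both racks. The order is salt → far bay, red → third, yellow → second, mill → nearest.

```bash
cat >> h.py <<'E'
def yaw():
    x,y,z,w=r.get_state()['eef_rot']; return 2*np.arctan2(y,x)
def go(x,y,z,th):
    """print the tool-frame move to the TCP target: spin first (deg), then tx ty tz (cm)"""
    s=r.get_state(); d=np.array([x,y,z])-s['tool_pos']; a=yaw()
    def T(t): return np.round([100*(d[0]*np.cos(t)+d[1]*np.sin(t)),100*(d[0]*np.sin(t)-d[1]*np.cos(t)),-100*d[2]],2)
    sp=-np.degrees((th-a+np.pi/2)%np.pi-np.pi/2)
    print('now',np.round(s['tool_pos'],4),'yaw',round(a,3),'spin',round(sp,2),'before-spin txyz',T(a),'after-spin',T(a-np.radians(sp)))
E
python3 - <<'E'
from h import *
go(.45,-.35,.24,.19); go(.453,.099,.24,.19)
E
```

```text
now [ 0.2016 -0.591   0.238 ] yaw 0.329 spin 7.96 before-spin txyz [ 31.29 -14.79  -0.2 ] after-spin [ 28.94 -18.98  -0.2 ]
now [ 0.2016 -0.591   0.238 ] yaw 0.329 spin 7.96 before-spin txyz [ 46.08 -57.18  -0.2 ] after-spin [ 37.72 -63.01  -0.2 ]
```

```bash
python3 -m creep '[{"grip":1,"tx":0,"ty":0,"tz":-0.2,"spin":4},{"grip":1,"tx":0,"ty":0,"tz":0,"spin":4},{"grip":1,"tx":1.5,"ty":-1,"tz":0,"spin":0},{"grip":1,"tx":2.5,"ty":-1.6,"tz":0,"spin":0},{"grip":1,"tx":2.5,"ty":-1.6,"tz":0,"spin":0},{"grip":1,"tx":2.5,"ty":-1.6,"tz":0,"spin":0},{"grip":1,"tx":2.5,"ty":-1.6,"tz":0,"spin":0},{"grip":1,"tx":2.5,"ty":-1.6,"tz":0,"spin":0}]' 10; python3 -c "
from h import *
go(.45,-.35,.24,.19); go(.453,.099,.24,.19)"
```

```text
clock: 0.77
tool_pos: [0.323, -0.4755, 0.2404]
eef_rot: [0.996, 0.094, -0.0, -0.0]
contact_force: [0.1, 0.3, 0.1]
opening: 1.0
finger_force: 0.0
now [ 0.323  -0.4755  0.2404] yaw 0.189 spin -0.06 before-spin txyz [14.83 -9.94  0.04] after-spin [14.84 -9.93  0.04]
now [ 0.323  -0.4755  0.2404] yaw 0.189 spin -0.06 before-spin txyz [ 2.356e+01 -5.398e+01  4.000e-02] after-spin [ 2.361e+01 -5.396e+01  4.000e-02]
```

```bash
python3 -m creep '[{"grip":1,"tx":2.5,"ty":-1.6,"tz":0,"spin":0},{"grip":1,"tx":2.5,"ty":-1.6,"tz":0,"spin":0},{"grip":1,"tx":2.5,"ty":-1.6,"tz":0,"spin":0},{"grip":1,"tx":2.5,"ty":-1.6,"tz":0,"spin":0},{"grip":1,"tx":2.5,"ty":-1.6,"tz":0,"spin":0},{"grip":1,"tx":2,"ty":-2,"tz":0,"spin":0},{"grip":1,"tx":1,"ty":-3,"tz":0,"spin":0},{"grip":1,"tx":0.7,"ty":-3.3,"tz":0,"spin":0}]' >/dev/null; python3 -m creep '[{"grip":1,"tx":0.7,"ty":-3.3,"tz":0,"spin":0},{"grip":1,"tx":0.7,"ty":-3.3,"tz":0,"spin":0},{"grip":1,"tx":0.7,"ty":-3.3,"tz":0,"spin":0},{"grip":1,"tx":0.7,"ty":-3.3,"tz":0,"spin":0},{"grip":1,"tx":0.7,"ty":-3.3,"tz":0,"spin":0},{"grip":1,"tx":0.7,"ty":-3.3,"tz":0,"spin":0},{"grip":1,"tx":0.7,"ty":-3.3,"tz":0,"spin":0},{"grip":1,"tx":0.7,"ty":-3.3,"tz":0,"spin":0}]' ; python3 -c "
from h import *
go(.453,.099,.24,.19)"
```

```text
clock: 2.1
tool_pos: [0.4558, -0.0149, 0.2406]
eef_rot: [0.996, 0.094, -0.0, 0.0]
contact_force: [1.8, -0.6, -0.4]
opening: 0.999
finger_force: 0.0
now [ 0.4558 -0.0149  0.2406] yaw 0.189 spin -0.05 before-spin txyz [  1.87 -11.24   0.06] after-spin [  1.88 -11.23   0.06]
```

```bash
python3 -m creep '[{"grip":1,"tx":0.5,"ty":-3,"tz":0,"spin":0},{"grip":1,"tx":0.5,"ty":-3,"tz":0,"spin":0},{"grip":1,"tx":0.5,"ty":-3,"tz":0,"spin":0},{"grip":1,"tx":0.4,"ty":-2.2,"tz":0,"spin":0},{"grip":1,"tx":0,"ty":0,"tz":0,"spin":0},{"grip":1,"tx":0,"ty":0,"tz":0,"spin":0},{"grip":1,"tx":0,"ty":0,"tz":0,"spin":0}]'; python3 - <<'E'
from h import *
c=optics.get_calibration('wrist'); p,d=optics.snapshot('wrist'); P=cloud(c,d)
cv2.imwrite('pics/w1.png',p[:,:,::-1])
E=np.array(c['extrinsics']); print('cam',(-E[:3,:3].T@E[:3,3]).round(3))
Z=P[:,:,2]
n,l,st,ce=cv2.connectedComponentsWithStats(((Z>.06)&(Z<.14)).astype(np.uint8))
for i in range(1,n):
    if st[i,4]>150:
        q=P[l==i]; zt=np.nanpercentile(q[:,2],95); t=q[q[:,2]>zt-.008]
        print(ce[i].round(),st[i,4],'top',round(zt,3),'ctr',((t.min(0)+t.max(0))/2)[:2].round(4),'ext',np.ptp(t,axis=0)[:2].round(3))
go(.453,.099,.24,.19)
E
```

```text
clock: 2.68
tool_pos: [0.4536, 0.096, 0.2405]
eef_rot: [0.996, 0.094, -0.0, 0.001]
contact_force: [-0.6, -0.2, 0.2]
opening: 1.002
finger_force: 0.0
cam [0.531 0.111 0.388]
[276.   7.] 672 top 0.116 ctr [0.5861 0.1225] ext [0.004 0.019]
[442.  95.] 4194 top 0.1 ctr [ 0.5507 -0.0192] ext [0.045 0.046]
[280.  99.] 3341 top 0.113 ctr [0.525  0.1064] ext [0.045 0.044]
[  9. 103.] 892 top 0.067 ctr [0.4761 0.3282] ext [0.045 0.02 ]
[272. 182.] 3041 top 0.101 ctr [0.4548 0.1002] ext [0.043 0.043]
[417. 203.] 3344 top 0.1 ctr [ 0.4618 -0.0269] ext [0.045 0.046]
now [0.4537 0.0956 0.2405] yaw 0.187 spin -0.17 before-spin txyz [-0.   -0.35  0.05] after-spin [-0.   -0.35  0.05]
```

View pics/w1.png

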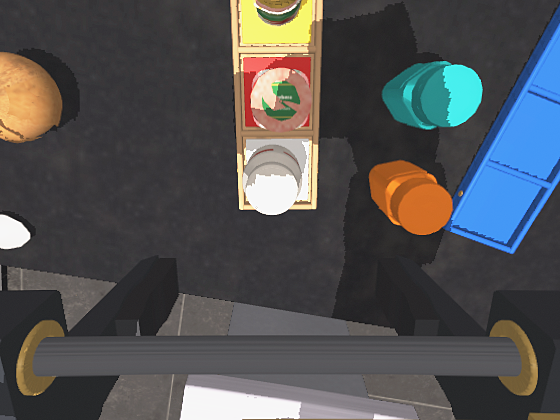

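The wrist view shows the salt at (272,182), upright and alone on the white mat between the finger directions; the orange jar at (410,200) is clear of them. Descending.

```bash
python3 -m creep '[{"grip":1,"tx":0.2,"ty":-0.4,"tz":2,"spin":0},{"grip":1,"tx":0,"ty":0,"tz":3.5,"spin":0},{"grip":1,"tx":0,"ty":0,"tz":3.5,"spin":0},{"grip":1,"tx":0,"ty":0,"tz":3.5,"spin":0},{"grip":1,"tx":0,"ty":0,"tz":3,"spin":0},{"grip":1,"tx":0,"ty":0,"tz":2.4,"spin":0},{"grip":1,"tx":0,"ty":0,"tz":1.5,"spin":0},{"grip":1,"tx":0,"ty":0,"tz":0,"spin":0}]'; python3 -c "
from h import *
go(.4548,.1002,.0463,.19)"
```

```text
clock: 3.4
tool_pos: [0.4537, 0.0994, 0.0441]
eef_rot: [0.996, 0.093, -0.002, 0.001]
contact_force: [0.3, -0.3, 0.5]
opening: 1.001
finger_force: 0.0
now [0.4537 0.0994 0.0441] yaw 0.187 spin -0.18 before-spin txyz [ 0.12 -0.06 -0.22] after-spin [ 0.12 -0.06 -0.22]
```

```bash
python3 -m creep '[{"grip":1,"tx":0.1,"ty":0,"tz":-0.2,"spin":0},{"grip":-1,"tx":0,"ty":0,"tz":0,"spin":0},{"grip":-1,"tx":0,"ty":0,"tz":0,"spin":0},{"grip":-1,"tx":0,"ty":0,"tz":0,"spin":0},{"grip":-1,"tx":0,"ty":0,"tz":0,"spin":0},{"grip":-1,"tx":0,"ty":0,"tz":0,"spin":0},{"grip":-1,"tx":0,"ty":0,"tz":0,"spin":0},{"grip":-1,"tx":0,"ty":0,"tz":0,"spin":0}]' 12; python3 -m creep '[{"grip":-1,"tx":0,"ty":0,"tz":0,"spin":0},{"grip":-1,"tx":0,"ty":0,"tz":0,"spin":0}]'
```

```text
clock: 4.07
tool_pos: [0.4563, 0.1016, 0.0491]
eef_rot: [0.996, 0.094, 0.0, 0.0]
contact_force: [-0.3, -0.2, 5.9]
opening: 0.599
finger_force: 12.0
clock: 4.23
tool_pos: [0.4563, 0.1016, 0.0491]
eef_rot: [0.996, 0.094, 0.0, 0.0]
contact_force: [0.1, -0.2, 6.6]
opening: 0.597
finger_force: 12.0
```

```bash
python3 -m creep '[{"grip":-1,"tx":0,"ty":0,"tz":-1,"spin":0},{"grip":-1,"tx":0,"ty":0,"tz":-2.5,"spin":0},{"grip":-1,"tx":0,"ty":0,"tz":-3,"spin":0},{"grip":-1,"tx":0,"ty":0,"tz":-3.5,"spin":0},{"grip":-1,"tx":0,"ty":0,"tz":-3.5,"spin":0},{"grip":-1,"tx":0,"ty":0,"tz":-3,"spin":0},{"grip":-1,"tx":0,"ty":0,"tz":-1,"spin":0},{"grip":-1,"tx":0,"ty":0,"tz":0,"spin":0}]'; python3 -c "
from h import *
go(.683,-.176,.22,-.166)"
```

```text
clock: 4.9
tool_pos: [0.4573, 0.102, 0.2268]
eef_rot: [0.996, 0.094, 0.003, -0.001]
contact_force: [-0.2, -0.2, 0.2]
opening: 0.595
finger_force: 12.0
now [0.4573 0.102  0.2268] yaw 0.189 spin 20.34 before-spin txyz [16.95 31.54  0.68] after-spin [26.85 23.69  0.68]
```

```bash
python3 -m creep '[{"grip":-1,"tx":0,"ty":0,"tz":0,"spin":4},{"grip":-1,"tx":0,"ty":0,"tz":0,"spin":6},{"grip":-1,"tx":0,"ty":0,"tz":0,"spin":6},{"grip":-1,"tx":0,"ty":0,"tz":0,"spin":4.3},{"grip":-1,"tx":0.5,"ty":0.6,"tz":0,"spin":0},{"grip":-1,"tx":1.5,"ty":1.5,"tz":0,"spin":0},{"grip":-1,"tx":2,"ty":2,"tz":0,"spin":0},{"grip":-1,"tx":2,"ty":2,"tz":0,"spin":0}]'>/dev/null; python3 -m creep '[{"grip":-1,"tx":2,"ty":2,"tz":0,"spin":0},{"grip":-1,"tx":2,"ty":2,"tz":0,"spin":0},{"grip":-1,"tx":2,"ty":2,"tz":0,"spin":0},{"grip":-1,"tx":2,"ty":2,"tz":0,"spin":0},{"grip":-1,"tx":2,"ty":2,"tz":0,"spin":0},{"grip":-1,"tx":2,"ty":1.5,"tz":0,"spin":0},{"grip":-1,"tx":1,"ty":1,"tz":0,"spin":0},{"grip":-1,"tx":0,"ty":0,"tz":0,"spin":0}]'; python3 - <<'E'
from h import *
c=optics.get_calibration('wrist'); p,d=optics.snapshot('wrist')
cv2.imwrite('pics/w2.png',p[:,:,::-1])
c=optics.get_calibration('wrist')
hsv=cv2.cvtColor(p,cv2.COLOR_RGB2HSV); H,S,V=cv2.split(hsv)
m=((H>100)&(H<125)&(S>120)).astype(np.uint8)
cs,_=cv2.findContours(m,0,2); k=max(cs,key=cv2.contourArea)
w=plane(c,k[:,0],.02)[:,:2].astype(np.float32); q=cv2.minAreaRect(w); print(q, k[:,0].min(0),k[:,0].max(0))
go(.683,-.176,.22,-.166)
E
```

```text
clock: 6.23
tool_pos: [0.6135, -0.1181, 0.2224]
eef_rot: [0.996, -0.084, -0.0, 0.001]
contact_force: [0.0, 0.3, -0.1]
opening: 0.597
finger_force: 12.0
((0.6177935600280762, -0.16254667937755585), (0.08179238438606262, 0.21417652070522308), 80.70555114746094) [281  40] [374 263]
now [ 0.6123 -0.1154  0.2223] yaw -0.167 spin -0.04 before-spin txyz [7.97 4.8  0.23] after-spin [7.97 4.81 0.23]
```

View pics/w2.png

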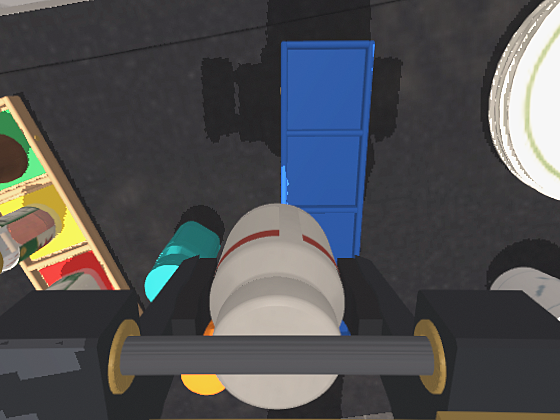

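The wrist view shows the salt held upright, with the blue rack's far end visible (corners 283,42 and 373,42). This agrees with the top view to 2 mm.

```bash
python3 -m creep '[{"grip":-1,"tx":1,"ty":0.6,"tz":0,"spin":0},{"grip":-1,"tx":2,"ty":1.2,"tz":0,"spin":0},{"grip":-1,"tx":2,"ty":1.2,"tz":0,"spin":0},{"grip":-1,"tx":2,"ty":1.2,"tz":0,"spin":0},{"grip":-1,"tx":1.1,"ty":0.5,"tz":0,"spin":0},{"grip":-1,"tx":0,"ty":0,"tz":0,"spin":0},{"grip":-1,"tx":0,"ty":0,"tz":0,"spin":0},{"grip":-1,"tx":0,"ty":0,"tz":0,"spin":0}]'; python3 -c "
from h import *
go(.684,-.1746,.046,-.164)"
```

```text
clock: 6.95
tool_pos: [0.6838, -0.1708, 0.2231]
eef_rot: [0.997, -0.081, -0.001, -0.001]
contact_force: [0.1, -0.3, -0.8]
opening: 0.594
finger_force: 12.0
now [ 0.6838 -0.1708  0.2231] yaw -0.163 spin 0.06 before-spin txyz [ 0.08  0.37 17.71] after-spin [ 0.08  0.37 17.71]
```

```bash
python3 -m creep '[{"grip":-1,"tx":0.1,"ty":0.3,"tz":1.5,"spin":0},{"grip":-1,"tx":0,"ty":0,"tz":3,"spin":0},{"grip":-1,"tx":0,"ty":0,"tz":3,"spin":0},{"grip":-1,"tx":0,"ty":0,"tz":3,"spin":0},{"grip":-1,"tx":0,"ty":0,"tz":2.5,"spin":0},{"grip":-1,"tx":0,"ty":0,"tz":1,"spin":0},{"grip":-1,"tx":0,"ty":0,"tz":0,"spin":0},{"grip":-1,"tx":0,"ty":0,"tz":0,"spin":0}]'; python3 -c "
from h import *
go(.684,-.1746,.046,-.164)"
```

```text
clock: 7.62
tool_pos: [0.6857, -0.1752, 0.0845]
eef_rot: [0.997, -0.082, 0.0, -0.0]
contact_force: [-0.2, 0.5, -0.9]
opening: 0.594
finger_force: 12.0
now [ 0.6857 -0.1752  0.0845] yaw -0.164 spin -0.01 before-spin txyz [-0.17 -0.03  3.85] after-spin [-0.17 -0.03  3.85]
```

```bash
python3 -m creep '[{"grip":-1,"tx":-0.1,"ty":0,"tz":1.5,"spin":0},{"grip":-1,"tx":0,"ty":0,"tz":1.2,"spin":0},{"grip":-1,"tx":0,"ty":0,"tz":0.6,"spin":0},{"grip":-1,"tx":0,"ty":0,"tz":0.3,"spin":0},{"grip":-1,"tx":0,"ty":0,"tz":0,"spin":0},{"grip":-1,"tx":0,"ty":0,"tz":0,"spin":0},{"grip":-1,"tx":0,"ty":0,"tz":0,"spin":0}]'
```

```text
clock: 8.2
tool_pos: [0.6851, -0.1759, 0.0485]
eef_rot: [0.997, -0.082, 0.001, 0.0]
contact_force: [0.6, 1.4, -0.9]
opening: 0.594
finger_force: 12.0
```

```bash
python3 -m creep '[{"grip":-1,"tx":0,"ty":0,"tz":0.15,"spin":0},{"grip":-1,"tx":0,"ty":0,"tz":0,"spin":0},{"grip":-1,"tx":0,"ty":0,"tz":0,"spin":0},{"grip":-1,"tx":0,"ty":0,"tz":0,"spin":0}]';python3 -m creep '[{"grip":-1,"tx":0,"ty":0,"tz":0.1,"spin":0},{"grip":-1,"tx":0,"ty":0,"tz":0,"spin":0},{"grip":-1,"tx":0,"ty":0,"tz":0,"spin":0},{"grip":-1,"tx":0,"ty":0,"tz":0,"spin":0}]'
```

```text
clock: 8.53
tool_pos: [0.6846, -0.1757, 0.0463]
eef_rot: [0.997, -0.082, 0.0, 0.0]
contact_force: [0.2, -0.3, -2.3]
opening: 0.601
finger_force: 12.0
clock: 8.87
tool_pos: [0.6848, -0.1758, 0.0463]
eef_rot: [0.997, -0.083, 0.0, 0.0]
contact_force: [-1.9, 1.0, 5.7]
opening: 0.594
finger_force: 12.0
```

Contact. Releasing and rising.

```bash
python3 -m creep '[{"grip":0.6,"tx":0,"ty":0,"tz":0,"spin":0},{"grip":0.8,"tx":0,"ty":0,"tz":0,"spin":0},{"grip":1,"tx":0,"ty":0,"tz":0,"spin":0},{"grip":1,"tx":0,"ty":0,"tz":0,"spin":0},{"grip":1,"tx":0,"ty":0,"tz":-1,"spin":0},{"grip":1,"tx":0,"ty":0,"tz":-3,"spin":0},{"grip":1,"tx":0,"ty":0,"tz":-3.5,"spin":0},{"grip":1,"tx":0,"ty":0,"tz":-3.5,"spin":0}]';python3 -m creep '[{"grip":1,"tx":0,"ty":0,"tz":-3.5,"spin":0},{"grip":1,"tx":0,"ty":0,"tz":-3,"spin":0},{"grip":1,"tx":0,"ty":0,"tz":-1,"spin":-4},{"grip":1,"tx":0,"ty":0,"tz":0,"spin":-6},{"grip":1,"tx":0,"ty":0,"tz":0,"spin":-6},{"grip":1,"tx":0,"ty":0,"tz":0,"spin":-4},{"grip":1,"tx":0,"ty":0,"tz":0,"spin":0},{"grip":1,"tx":0,"ty":0,"tz":0,"spin":0}]'; python3 - <<'E'
from h import *
c=optics.get_calibration('top'); p,d=optics.snapshot('top'); cv2.imwrite('pics/t2.png',p[:,:,::-1]); 
go(.470,.095,.24,.19)
E
```

```text
clock: 9.53
tool_pos: [0.684, -0.1756, 0.1565]
eef_rot: [0.997, -0.082, -0.001, -0.0]
contact_force: [0.8, -0.4, -0.2]
opening: 1.0
finger_force: 0.0
clock: 10.2
tool_pos: [0.6845, -0.1758, 0.2307]
eef_rot: [0.996, 0.091, 0.0, -0.0]
contact_force: [-0.4, 0.5, 0.2]
opening: 1.004
finger_force: 0.0
now [ 0.6845 -0.1758  0.2306] yaw 0.182 spin -0.47 before-spin txyz [-16.2  -30.51  -0.94] after-spin [-15.95 -30.64  -0.94]
```

```bash
python3 -m creep '[{"grip":1,"tx":-0.6,"ty":-1,"tz":-0.5,"spin":0},{"grip":1,"tx":-1.8,"ty":-3,"tz":-0.5,"spin":0},{"grip":1,"tx":-1.8,"ty":-3,"tz":0,"spin":0},{"grip":1,"tx":-1.8,"ty":-3,"tz":0,"spin":0},{"grip":1,"tx":-1.8,"ty":-3,"tz":0,"spin":0},{"grip":1,"tx":-1.8,"ty":-3,"tz":0,"spin":0},{"grip":1,"tx":-1.8,"ty":-3,"tz":0,"spin":0},{"grip":1,"tx":-1.8,"ty":-3,"tz":0,"spin":0}]'>/dev/null; python3 -m creep '[{"grip":1,"tx":-1.8,"ty":-3,"tz":0,"spin":0},{"grip":1,"tx":-1.8,"ty":-3,"tz":0,"spin":0},{"grip":1,"tx":-1.2,"ty":-2.4,"tz":0,"spin":-0.5},{"grip":1,"tx":0,"ty":0,"tz":0,"spin":0},{"grip":1,"tx":0,"ty":0,"tz":0,"spin":0},{"grip":1,"tx":0,"ty":0,"tz":0,"spin":0}]'; cat > look.py <<'E'
from h import *
import sys
c=optics.get_calibration('wrist'); p,d=optics.snapshot('wrist'); P=cloud(c,d)
cv2.imwrite(f'pics/{sys.argv[1]}.png',p[:,:,::-1]); np.savez(f'{sys.argv[1]}.npz',P=P)
Z=P[:,:,2]
n,l,st,ce=cv2.connectedComponentsWithStats(((Z>.06)&(Z<.14)).astype(np.uint8))
for i in range(1,n):
    if st[i,4]>400:
        q=P[l==i]; zt=np.nanpercentile(q[:,2],95); t=q[q[:,2]>zt-.008]
        print(ce[i].round(),st[i,4],'top',round(zt,3),'ctr',((t.min(0)+t.max(0))/2)[:2].round(4),'ext',np.ptp(t,axis=0)[:2].round(3))
E
python3 look.py w3
```

```text
clock: 11.42
tool_pos: [0.4528, 0.0897, 0.2405]
eef_rot: [0.995, 0.095, 0.001, 0.0]
contact_force: [0.4, -0.3, 0.1]
opening: 0.999
finger_force: 0.0
[269.   6.] 581 top 0.107 ctr [0.5868 0.1214] ext [0.006 0.022]
[434.  93.] 4131 top 0.1 ctr [ 0.5508 -0.0186] ext [0.044 0.045]
[273.  97.] 3351 top 0.113 ctr [0.5248 0.1063] ext [0.045 0.044]
[  6. 101.] 497 top 0.066 ctr [0.4771 0.3249] ext [0.036 0.013]
[410. 201.] 3309 top 0.1 ctr [ 0.4618 -0.0271] ext [0.045 0.046]
```

View pics/w3.png

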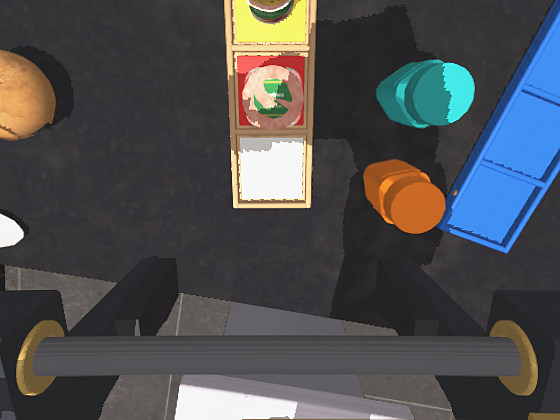

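The wrist view shows the white mat empty at (270,170) and the red jar at (273,92). Its cap hides the square body, so I'll step aside for an oblique depth view of its faces.

```bash
python3 -m creep '[{"grip":1,"tx":-0.5,"ty":1.5,"tz":0,"spin":0},{"grip":1,"tx":-0.5,"ty":3,"tz":0.5,"spin":0},{"grip":1,"tx":-0.5,"ty":3,"tz":1,"spin":0},{"grip":1,"tx":-0.5,"ty":3,"tz":1,"spin":0},{"grip":1,"tx":0,"ty":1.5,"tz":0.5,"spin":0},{"grip":1,"tx":0,"ty":0,"tz":0,"spin":0},{"grip":1,"tx":0,"ty":0,"tz":0,"spin":0}]'; python3 look.py w4; python3 - <<'E'
from h import *
P=np.load('w4.npz')['P'].reshape(-1,3)
k=(np.hypot(P[:,0]-.525,P[:,1]-.106)<.042)&(P[:,2]>.03)&(P[:,2]<.08)
q=P[k][:,:2]; print(len(q))
h=cv2.convexHull(q.astype(np.float32))[:,0]
# normals of side points by best-fit: minimise spread over angle of rect bounding box incl. both visible faces
for a in np.radians(np.arange(-30,60,3)):
    R=np.array([[np.cos(a),np.sin(a)],[-np.sin(a),np.cos(a)]]); w=q@R.T
    near=np.c_[w[:,0]-w[:,0].min(),w[:,1]-w[:,1].min()].min(1)
    print(round(float(a),2),(near<.003).mean().round(2),np.ptp(w,axis=0).round(4),end=' | ')
E
```

```text
clock: 12.05
tool_pos: [0.4558, -0.0331, 0.21]
eef_rot: [0.996, 0.094, -0.0, 0.0]
contact_force: [-0.1, -0.3, -0.1]
opening: 0.998
finger_force: 0.0
[91. 65.] 6752 top 0.113 ctr [0.525  0.1058] ext [0.045 0.045]
[282.  63.] 4134 top 0.1 ctr [ 0.5507 -0.0191] ext [0.045 0.044]
[270. 187.] 3472 top 0.1 ctr [ 0.4619 -0.0275] ext [0.045 0.045]
1382
-0.52 0.19 [0.0509 0.0348] | -0.47 0.23 [0.0514 0.0332] | -0.42 0.25 [0.0518 0.0315] | -0.37 0.28 [0.052  0.0297] | -0.31 0.31 [0.052  0.0278] | -0.26 0.34 [0.0519 0.0259] | -0.21 0.35 [0.0517 0.0244] | -0.16 0.36 [0.0513 0.024 ] | -0.1 0.38 [0.0508 0.0251] | -0.05 0.4 [0.0503 0.0261] | 0.0 0.46 [0.0497 0.027 ] | 0.05 0.57 [0.0491 0.0279] | 0.1 0.7 [0.0484 0.0287] | 0.16 0.76 [0.0476 0.0295] | 0.21 0.79 [0.047  0.0307] | 0.26 0.75 [0.0468 0.0324] | 0.31 0.66 [0.0466 0.0341] | 0.37 0.56 [0.0462 0.0357] | 0.42 0.51 [0.0459 0.0372] | 0.47 0.47 [0.0456 0.0386] | 0.52 0.46 [0.0452 0.0399] | 0.58 0.45 [0.0447 0.0411] | 0.63 0.43 [0.0441 0.0423] | 0.68 0.39 [0.0433 0.0438] | 0.73 0.37 [0.0424 0.0452] | 0.79 0.34 [0.0414 0.0465] | 0.84 0.33 [0.0403 0.0476] | 0.89 0.3 [0.0391 0.0487] | 0.94 0.29 [0.0378 0.0496] | 0.99 0.28 [0.0364 0.0503] |
```

View pics/w4.png

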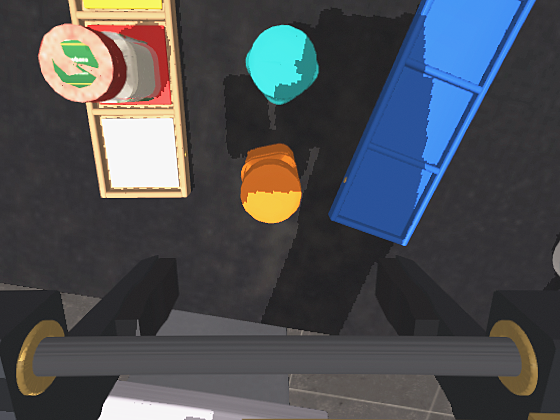

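The red jar (80,65) stands with faces at yaw ≈0.20, in line with the rack. Moving over it.

```bash
python3 -c "
from h import *
go(.525,.106,.19,.2)"
```

```text
now [ 0.4558 -0.0316  0.2103] yaw 0.191 spin -0.53 before-spin txyz [  9.4  -12.2    2.03] after-spin [  9.51 -12.11   2.03]
```

```bash
python3 -m creep '[{"grip":1,"tx":0.8,"ty":-1,"tz":0,"spin":-0.5},{"grip":1,"tx":2,"ty":-2.6,"tz":0,"spin":0},{"grip":1,"tx":2,"ty":-2.6,"tz":0,"spin":0},{"grip":1,"tx":2,"ty":-2.6,"tz":0,"spin":0},{"grip":1,"tx":2,"ty":-2.4,"tz":0,"spin":0},{"grip":1,"tx":0.7,"ty":-0.9,"tz":0,"spin":0},{"grip":1,"tx":0,"ty":0,"tz":0,"spin":0},{"grip":1,"tx":0,"ty":0,"tz":0,"spin":0}]'; python3 -c "
from h import *
go(.525,.106,.0623,.2)"
```

```text
clock: 12.77
tool_pos: [0.5237, 0.107, 0.2102]
eef_rot: [0.995, 0.102, -0.0, 0.0]
contact_force: [-0.2, -0.0, -0.8]
opening: 1.0
finger_force: 0.0
now [0.5237 0.107  0.2102] yaw 0.204 spin 0.22 before-spin txyz [ 0.11  0.12 14.79] after-spin [ 0.11  0.12 14.79]
```

```bash
python3 -m creep '[{"grip":1,"tx":0.1,"ty":0.1,"tz":1.5,"spin":0},{"grip":1,"tx":0,"ty":0,"tz":3,"spin":0},{"grip":1,"tx":0,"ty":0,"tz":3,"spin":0},{"grip":1,"tx":0,"ty":0,"tz":3,"spin":0},{"grip":1,"tx":0,"ty":0,"tz":2.8,"spin":0},{"grip":1,"tx":0,"ty":0,"tz":1.5,"spin":0},{"grip":1,"tx":0,"ty":0,"tz":0,"spin":0},{"grip":1,"tx":0,"ty":0,"tz":0,"spin":0}]'; python3 -m creep '[{"grip":-1,"tx":0,"ty":0,"tz":0,"spin":0},{"grip":-1,"tx":0,"ty":0,"tz":0,"spin":0},{"grip":-1,"tx":0,"ty":0,"tz":0,"spin":0},{"grip":-1,"tx":0,"ty":0,"tz":0,"spin":0},{"grip":-1,"tx":0,"ty":0,"tz":0,"spin":0},{"grip":-1,"tx":0,"ty":0,"tz":0,"spin":0},{"grip":-1,"tx":0,"ty":0,"tz":0,"spin":0},{"grip":-1,"tx":0,"ty":0,"tz":0,"spin":0}]' 15
```

```text
clock: 13.43
tool_pos: [0.5245, 0.1035, 0.0621]
eef_rot: [0.995, 0.1, -0.001, 0.001]
contact_force: [0.3, -0.0, 1.6]
opening: 1.004
finger_force: 0.0
clock: 14.1
tool_pos: [0.5256, 0.1055, 0.0624]
eef_rot: [0.995, 0.101, 0.0, -0.0]
contact_force: [0.2, 0.3, 2.5]
opening: 0.52
finger_force: 15.0
```

```bash
python3 -m creep '[{"grip":-1,"tx":0,"ty":0,"tz":-1,"spin":0},{"grip":-1,"tx":0,"ty":0,"tz":-2.5,"spin":0},{"grip":-1,"tx":0,"ty":0,"tz":-3,"spin":0},{"grip":-1,"tx":0,"ty":0,"tz":-3.5,"spin":0},{"grip":-1,"tx":0,"ty":0,"tz":-3.5,"spin":0},{"grip":-1,"tx":0,"ty":0,"tz":-1.5,"spin":4},{"grip":-1,"tx":0,"ty":0,"tz":0,"spin":6},{"grip":-1,"tx":0,"ty":0,"tz":0,"spin":6}]'; python3 -m creep '[{"grip":-1,"tx":0,"ty":0,"tz":0,"spin":5},{"grip":-1,"tx":0,"ty":0,"tz":0,"spin":0},{"grip":-1,"tx":0,"ty":0,"tz":0,"spin":0}]'; python3 -c "
from h import *
go(.608,-.1622,.205,-.164)"
```

```text
clock: 14.77
tool_pos: [0.526, 0.1054, 0.2143]
eef_rot: [0.999, -0.042, 0.001, -0.001]
contact_force: [-0.6, 1.8, -1.0]
opening: 0.517
finger_force: 15.0
clock: 15.02
tool_pos: [0.5252, 0.1054, 0.2125]
eef_rot: [0.997, -0.081, -0.0, 0.0]
contact_force: [-0.3, -0.3, -1.0]
opening: 0.519
finger_force: 15.0
now [0.5252 0.1054 0.2125] yaw -0.162 spin 0.09 before-spin txyz [12.5  25.06  0.75] after-spin [12.54 25.04  0.75]
```

```bash
python3 -m creep '[{"grip":-1,"tx":0.5,"ty":1,"tz":0,"spin":0},{"grip":-1,"tx":1.2,"ty":2.4,"tz":0,"spin":0},{"grip":-1,"tx":1.2,"ty":2.4,"tz":0,"spin":0},{"grip":-1,"tx":1.2,"ty":2.4,"tz":0,"spin":0},{"grip":-1,"tx":1.2,"ty":2.4,"tz":0,"spin":0},{"grip":-1,"tx":1.2,"ty":2.4,"tz":0,"spin":0},{"grip":-1,"tx":1.2,"ty":2.4,"tz":0,"spin":0},{"grip":-1,"tx":1.2,"ty":2.4,"tz":0,"spin":0}]'>/dev/null; python3 -m creep '[{"grip":-1,"tx":1.2,"ty":2.4,"tz":0,"spin":0},{"grip":-1,"tx":1.2,"ty":2.4,"tz":0,"spin":0},{"grip":-1,"tx":1.2,"ty":2.4,"tz":0,"spin":0},{"grip":-1,"tx":0,"ty":0,"tz":0,"spin":0},{"grip":-1,"tx":0,"ty":0,"tz":0,"spin":0},{"grip":-1,"tx":0,"ty":0,"tz":0,"spin":0}]'; python3 -c "
from h import *
go(.608,-.1622,.0594,-.164)"; python3 look.py w5
```

```text
clock: 16.18
tool_pos: [0.6071, -0.1617, 0.2119]
eef_rot: [0.997, -0.082, -0.001, -0.0]
contact_force: [-0.1, 0.3, -0.6]
opening: 0.514
finger_force: 15.0
now [ 0.6071 -0.1617  0.2119] yaw -0.165 spin -0.04 before-spin txyz [ 0.09  0.03 15.25] after-spin [ 0.09  0.03 15.25]
[278.  92.] 4113 top 0.098 ctr [ 0.6828 -0.1756] ext [0.043 0.042]
[126. 272.] 2214 top 0.099 ctr [ 0.5627 -0.0204] ext [0.023 0.043]
[540. 308.] 689 top 0.096 ctr [ 0.4745 -0.3658] ext [0.005 0.02 ]
```

View pics/w5.png

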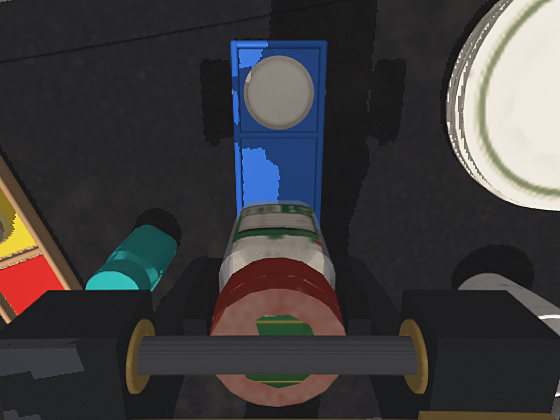

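The salt (278,92) stands upright and centred in the far bay, and the red jar is held straight. Lowering it.

```bash
python3 -m creep '[{"grip":-1,"tx":0.1,"ty":0,"tz":1.5,"spin":0},{"grip":-1,"tx":0,"ty":0,"tz":3,"spin":0},{"grip":-1,"tx":0,"ty":0,"tz":3,"spin":0},{"grip":-1,"tx":0,"ty":0,"tz":3,"spin":0},{"grip":-1,"tx":0,"ty":0,"tz":2.4,"spin":0},{"grip":-1,"tx":0,"ty":0,"tz":1.2,"spin":0},{"grip":-1,"tx":0,"ty":0,"tz":0.6,"spin":0},{"grip":-1,"tx":0,"ty":0,"tz":0.2,"spin":0}]' >/dev/null; python3 -m creep '[{"grip":-1,"tx":0,"ty":0,"tz":0,"spin":0},{"grip":-1,"tx":0,"ty":0,"tz":0,"spin":0},{"grip":-1,"tx":0,"ty":0,"tz":0,"spin":0}]'
```

```text
clock: 17.15
tool_pos: [0.6098, -0.1622, 0.0648]
eef_rot: [0.997, -0.082, 0.001, 0.0]
contact_force: [0.1, -0.4, -0.5]
opening: 0.515
finger_force: 15.0
```

```bash
python3 -m creep '[{"grip":-1,"tx":-0.1,"ty":0,"tz":0.3,"spin":0},{"grip":-1,"tx":0,"ty":0,"tz":0.15,"spin":0},{"grip":-1,"tx":0,"ty":0,"tz":0,"spin":0},{"grip":-1,"tx":0,"ty":0,"tz":0,"spin":0}]'; python3 -m creep '[{"grip":-1,"tx":0,"ty":0,"tz":0.12,"spin":0},{"grip":-1,"tx":0,"ty":0,"tz":0,"spin":0},{"grip":-1,"tx":0,"ty":0,"tz":0,"spin":0},{"grip":-1,"tx":0,"ty":0,"tz":0,"spin":0}]'
```

```text
clock: 17.48
tool_pos: [0.608, -0.1617, 0.0593]
eef_rot: [0.997, -0.082, 0.0, -0.0]
contact_force: [-1.1, 0.4, 3.8]
opening: 0.516
finger_force: 15.0
clock: 17.82
tool_pos: [0.6082, -0.1616, 0.0592]
eef_rot: [0.997, -0.082, 0.001, -0.0]
contact_force: [-3.0, 2.4, 11.5]
opening: 0.52
finger_force: 15.0
```

```bash
python3 -m creep '[{"grip":0.6,"tx":0,"ty":0,"tz":-0.1,"spin":0},{"grip":0.8,"tx":0,"ty":0,"tz":0,"spin":0},{"grip":1,"tx":0,"ty":0,"tz":0,"spin":0},{"grip":1,"tx":0,"ty":0,"tz":0,"spin":0},{"grip":1,"tx":0,"ty":0,"tz":-1,"spin":0},{"grip":1,"tx":0,"ty":0,"tz":-3,"spin":0},{"grip":1,"tx":0,"ty":0,"tz":-3.5,"spin":0},{"grip":1,"tx":0,"ty":0,"tz":-3.5,"spin":0}]';python3 -m creep '[{"grip":1,"tx":0,"ty":0,"tz":-3.5,"spin":0},{"grip":1,"tx":0,"ty":0,"tz":-2,"spin":0},{"grip":1,"tx":0,"ty":0,"tz":0,"spin":-4},{"grip":1,"tx":0,"ty":0,"tz":0,"spin":-6},{"grip":1,"tx":0,"ty":0,"tz":0,"spin":-6},{"grip":1,"tx":0,"ty":0,"tz":0,"spin":-4.3},{"grip":1,"tx":0,"ty":0,"tz":0,"spin":0},{"grip":1,"tx":0,"ty":0,"tz":0,"spin":0}]'; python3 - <<'E'
from h import *
go(.55,.113,.225,.19)
E
```

```text
clock: 18.48
tool_pos: [0.607, -0.1617, 0.1697]
eef_rot: [0.997, -0.082, -0.001, -0.0]
contact_force: [0.8, -0.6, 0.7]
opening: 1.0
finger_force: 0.0
clock: 19.15
tool_pos: [0.6076, -0.1619, 0.2239]
eef_rot: [0.996, 0.093, 0.0, -0.0]
contact_force: [0.1, 0.1, -0.3]
opening: 0.998
finger_force: 0.0
now [ 0.6076 -0.1619  0.2239] yaw 0.187 spin -0.19 before-spin txyz [ -0.55 -28.08  -0.11] after-spin [ -0.46 -28.09  -0.11]
```

```bash
python3 -m creep '[{"grip":1,"tx":0,"ty":-1,"tz":0,"spin":0},{"grip":1,"tx":0,"ty":-3,"tz":0,"spin":0},{"grip":1,"tx":0,"ty":-3,"tz":0,"spin":0},{"grip":1,"tx":0,"ty":-3,"tz":0,"spin":0},{"grip":1,"tx":0,"ty":-3,"tz":0,"spin":0},{"grip":1,"tx":0,"ty":-3,"tz":0,"spin":0},{"grip":1,"tx":0,"ty":-3,"tz":0,"spin":0},{"grip":1,"tx":-0.3,"ty":-3,"tz":0,"spin":0}]'>/dev/null; python3 -m creep '[{"grip":1,"tx":-0.3,"ty":-3,"tz":0,"spin":0},{"grip":1,"tx":0,"ty":-2.5,"tz":0,"spin":0},{"grip":1,"tx":0,"ty":-0.6,"tz":0,"spin":0},{"grip":1,"tx":0,"ty":0,"tz":0,"spin":0},{"grip":1,"tx":0,"ty":0,"tz":0,"spin":0},{"grip":1,"tx":0,"ty":0,"tz":0,"spin":0}]'; python3 look.py w6;python3 - <<'E'
from h import *
go(.602,.123,.21,.19)
E
```

```text
clock: 20.32
tool_pos: [0.5493, 0.1109, 0.2235]
eef_rot: [0.996, 0.093, 0.0, 0.001]
contact_force: [0.3, 1.0, 0.9]
opening: 1.006
finger_force: 0.0
[273.  22.] 3020 top 0.119 ctr [0.6679 0.1359] ext [0.028 0.037]
[271. 123.] 3015 top 0.121 ctr [0.6054 0.1245] ext [0.041 0.041]
[430. 217.] 3681 top 0.1 ctr [ 0.5513 -0.0191] ext [0.045 0.046]
[ 12. 217.] 1135 top 0.069 ctr [0.4768 0.3316] ext [0.049 0.025]
now [0.5493 0.1108 0.2235] yaw 0.186 spin -0.25 before-spin txyz [ 5.4  -0.23  1.35] after-spin [ 5.4  -0.2   1.35]
```

```bash
python3 -m creep '[{"grip":1,"tx":1.4,"ty":-0.1,"tz":0,"spin":0},{"grip":1,"tx":2.2,"ty":-0.1,"tz":0,"spin":0},{"grip":1,"tx":1.6,"ty":-0.1,"tz":0,"spin":0},{"grip":1,"tx":0.5,"ty":0,"tz":0,"spin":0},{"grip":1,"tx":0,"ty":0,"tz":0,"spin":0},{"grip":1,"tx":0,"ty":0,"tz":0,"spin":0},{"grip":1,"tx":0,"ty":0,"tz":0,"spin":0}]'; python3 - <<'E'
from h import *
go(.6054,.1245,.0643,.19)
E
```

```text
clock: 20.95
tool_pos: [0.6033, 0.1258, 0.2233]
eef_rot: [0.996, 0.094, -0.001, 0.0]
contact_force: [0.6, -0.1, -0.3]
opening: 1.001
finger_force: 0.0
now [0.6033 0.1258 0.2233] yaw 0.188 spin -0.1 before-spin txyz [ 0.19  0.16 15.9 ] after-spin [ 0.19  0.16 15.9 ]
```

```bash
python3 -m creep '[{"grip":1,"tx":0.2,"ty":0.1,"tz":1.5,"spin":0},{"grip":1,"tx":0,"ty":0,"tz":3,"spin":0},{"grip":1,"tx":0,"ty":0,"tz":3.3,"spin":0},{"grip":1,"tx":0,"ty":0,"tz":3.3,"spin":0},{"grip":1,"tx":0,"ty":0,"tz":3,"spin":0},{"grip":1,"tx":0,"ty":0,"tz":1.7,"spin":0},{"grip":1,"tx":0,"ty":0,"tz":0,"spin":0},{"grip":1,"tx":0,"ty":0,"tz":0,"spin":0}]'; python3 -m creep '[{"grip":-1,"tx":0,"ty":0,"tz":0,"spin":0},{"grip":-1,"tx":0,"ty":0,"tz":0,"spin":0},{"grip":-1,"tx":0,"ty":0,"tz":0,"spin":0},{"grip":-1,"tx":0,"ty":0,"tz":0,"spin":0},{"grip":-1,"tx":0,"ty":0,"tz":0,"spin":0},{"grip":-1,"tx":0,"ty":0,"tz":0,"spin":0},{"grip":-1,"tx":0,"ty":0,"tz":0,"spin":0},{"grip":-1,"tx":0,"ty":0,"tz":0,"spin":0}]' 15
```

```text
clock: 21.62
tool_pos: [0.6055, 0.1257, 0.0653]
eef_rot: [0.996, 0.094, -0.001, 0.0]
contact_force: [-0.5, 0.1, 0.1]
opening: 1.002
finger_force: 0.0
clock: 22.28
tool_pos: [0.6066, 0.1261, 0.0656]
eef_rot: [0.996, 0.094, 0.0, 0.0]
contact_force: [0.3, 0.0, -0.0]
opening: 0.468
finger_force: 15.0
```

```bash
python3 -m creep '[{"grip":-1,"tx":0,"ty":0,"tz":-1,"spin":0},{"grip":-1,"tx":0,"ty":0,"tz":-2.5,"spin":0},{"grip":-1,"tx":0,"ty":0,"tz":-3,"spin":0},{"grip":-1,"tx":0,"ty":0,"tz":-3.5,"spin":0},{"grip":-1,"tx":0,"ty":0,"tz":-3.5,"spin":0},{"grip":-1,"tx":0,"ty":0,"tz":-1.5,"spin":4},{"grip":-1,"tx":0,"ty":0,"tz":0,"spin":6},{"grip":-1,"tx":0,"ty":0,"tz":0,"spin":6}]'; python3 -m creep '[{"grip":-1,"tx":0,"ty":0,"tz":0,"spin":4.2},{"grip":-1,"tx":0,"ty":0,"tz":0,"spin":0},{"grip":-1,"tx":0,"ty":0,"tz":0,"spin":0}]'; python3 -c "
from h import *
go(.533,-.1498,.215,-.164)"
```

```text
clock: 22.95
tool_pos: [0.6072, 0.1263, 0.2179]
eef_rot: [0.999, -0.048, 0.002, -0.001]
contact_force: [-0.8, -0.4, -1.4]
opening: 0.467
finger_force: 15.0
clock: 23.2
tool_pos: [0.6063, 0.1262, 0.2158]
eef_rot: [0.997, -0.08, 0.0, 0.0]
contact_force: [0.0, -0.3, -0.9]
opening: 0.464
finger_force: 15.0
now [0.6063 0.1262 0.2158] yaw -0.161 spin 0.17 before-spin txyz [-2.81 28.42  0.08] after-spin [-2.72 28.43  0.08]
```

```bash
python3 -m creep '[{"grip":-1,"tx":0,"ty":1,"tz":0,"spin":0.2},{"grip":-1,"tx":-0.3,"ty":2.4,"tz":0,"spin":0},{"grip":-1,"tx":-0.3,"ty":2.8,"tz":0,"spin":0},{"grip":-1,"tx":-0.3,"ty":2.8,"tz":0,"spin":0},{"grip":-1,"tx":-0.3,"ty":2.8,"tz":0,"spin":0},{"grip":-1,"tx":-0.3,"ty":2.8,"tz":0,"spin":0},{"grip":-1,"tx":-0.3,"ty":2.8,"tz":0,"spin":0},{"grip":-1,"tx":-0.3,"ty":2.8,"tz":0,"spin":0}]'>/dev/null; python3 -m creep '[{"grip":-1,"tx":-0.3,"ty":2.8,"tz":0,"spin":0},{"grip":-1,"tx":-0.3,"ty":2.8,"tz":0,"spin":0},{"grip":-1,"tx":0,"ty":2.4,"tz":0,"spin":0},{"grip":-1,"tx":0,"ty":0,"tz":0,"spin":0},{"grip":-1,"tx":0,"ty":0,"tz":0,"spin":0},{"grip":-1,"tx":0,"ty":0,"tz":0,"spin":0}]'; python3 -c "
from h import *
go(.533,-.1498,.0626,-.164)"; python3 look.py w7
```

```text
clock: 24.37
tool_pos: [0.533, -0.1472, 0.2155]
eef_rot: [0.997, -0.083, 0.0, -0.0]
contact_force: [0.5, 0.5, -1.2]
opening: 0.466
finger_force: 15.0
now [ 0.533  -0.1472  0.2155] yaw -0.166 spin -0.13 before-spin txyz [ 0.05  0.26 15.29] after-spin [ 0.04  0.26 15.29]
[281.  10.] 1208 top 0.097 ctr [ 0.6644 -0.1729] ext [0.007 0.025]
[279.  94.] 3930 top 0.11 ctr [ 0.6071 -0.1613] ext [0.045 0.045]
[114. 198.] 4110 top 0.1 ctr [ 0.5511 -0.0192] ext [0.045 0.045]
[524. 266.] 4067 top 0.097 ctr [ 0.4333 -0.3407] ext [0.087 0.048]
[158. 278.] 1540 top 0.099 ctr [ 0.4713 -0.0315] ext [0.028 0.037]
```

View pics/w7.png

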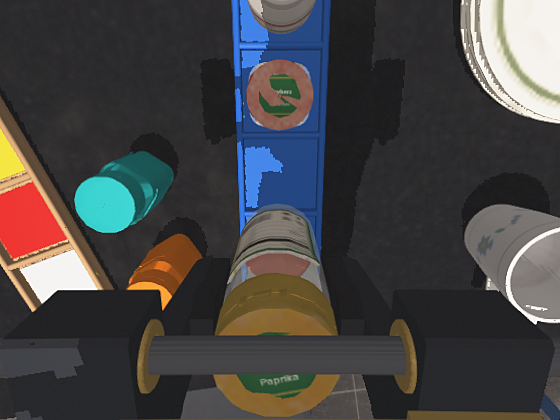

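The red jar (280,95) stands upright in the third bay; the yellow one is held straight over the second. Lowering.

```bash
python3 -m creep '[{"grip":-1,"tx":0.1,"ty":0.2,"tz":1.5,"spin":0},{"grip":-1,"tx":0,"ty":0,"tz":3,"spin":0},{"grip":-1,"tx":0,"ty":0,"tz":3,"spin":0},{"grip":-1,"tx":0,"ty":0,"tz":3,"spin":0},{"grip":-1,"tx":0,"ty":0,"tz":2.4,"spin":0},{"grip":-1,"tx":0,"ty":0,"tz":1.2,"spin":0},{"grip":-1,"tx":0,"ty":0,"tz":0.6,"spin":0},{"grip":-1,"tx":0,"ty":0,"tz":0.2,"spin":0}]' >/dev/null; python3 -m creep '[{"grip":-1,"tx":0,"ty":0,"tz":0,"spin":0},{"grip":-1,"tx":0,"ty":0,"tz":0,"spin":0},{"grip":-1,"tx":0,"ty":0,"tz":0,"spin":0}]'
```

```text
clock: 25.33
tool_pos: [0.5347, -0.1498, 0.0678]
eef_rot: [0.997, -0.083, 0.001, 0.0]
contact_force: [0.3, -0.7, -0.9]
opening: 0.469
finger_force: 15.0
```

```bash
python3 -m creep '[{"grip":-1,"tx":0,"ty":0,"tz":0.25,"spin":0},{"grip":-1,"tx":0,"ty":0,"tz":0,"spin":0},{"grip":-1,"tx":0,"ty":0,"tz":0,"spin":0},{"grip":-1,"tx":0,"ty":0,"tz":0,"spin":0}]'
```

```text
clock: 25.67
tool_pos: [0.5338, -0.1497, 0.0642]
eef_rot: [0.997, -0.083, 0.0, 0.0]
contact_force: [-0.6, 0.3, -1.0]
opening: 0.465
finger_force: 15.0
```

```bash
python3 -m creep '[{"grip":-1,"tx":0,"ty":0,"tz":0.2,"spin":0},{"grip":-1,"tx":0,"ty":0,"tz":0,"spin":0},{"grip":-1,"tx":0,"ty":0,"tz":0,"spin":0},{"grip":-1,"tx":0,"ty":0,"tz":0,"spin":0}]'
```

```text
clock: 26.0
tool_pos: [0.534, -0.15, 0.0623]
eef_rot: [0.997, -0.083, 0.0, 0.0]
contact_force: [-0.3, -0.5, 3.5]
opening: 0.464
finger_force: 15.0
```

Contact. Releasing, then moving on to the mill.

```bash
python3 -m creep '[{"grip":0.6,"tx":0,"ty":0,"tz":0,"spin":0},{"grip":0.8,"tx":0,"ty":0,"tz":0,"spin":0},{"grip":1,"tx":0,"ty":0,"tz":0,"spin":0},{"grip":1,"tx":0,"ty":0,"tz":0,"spin":0},{"grip":1,"tx":0,"ty":0,"tz":-1,"spin":0},{"grip":1,"tx":0,"ty":0,"tz":-3,"spin":0},{"grip":1,"tx":0,"ty":0,"tz":-3.5,"spin":0},{"grip":1,"tx":0,"ty":0,"tz":-3.5,"spin":0}]';python3 -m creep '[{"grip":1,"tx":0,"ty":0,"tz":-3.5,"spin":0},{"grip":1,"tx":0,"ty":0,"tz":-2,"spin":0},{"grip":1,"tx":0,"ty":0,"tz":0,"spin":-4},{"grip":1,"tx":0,"ty":0,"tz":0,"spin":-6},{"grip":1,"tx":0,"ty":0,"tz":0,"spin":-6},{"grip":1,"tx":0,"ty":0,"tz":0,"spin":-4.5},{"grip":1,"tx":0,"ty":0,"tz":0,"spin":0},{"grip":1,"tx":0,"ty":0,"tz":0,"spin":0}]'; python3 - <<'E'
from h import *
go(.62,.123,.225,.19)
E
```

```text
clock: 26.67
tool_pos: [0.533, -0.1494, 0.1734]
eef_rot: [0.997, -0.083, -0.001, -0.0]
contact_force: [1.7, -0.1, 0.3]
opening: 0.997
finger_force: 0.0
clock: 27.33
tool_pos: [0.5336, -0.1497, 0.2275]
eef_rot: [0.996, 0.094, 0.0, 0.0]
contact_force: [-0.6, 0.2, -0.6]
opening: 0.997
finger_force: 0.0
now [ 0.5336 -0.1497  0.2275] yaw 0.189 spin -0.09 before-spin txyz [ 13.6  -25.16   0.25] after-spin [ 13.64 -25.14   0.25]
```

```bash
python3 -m creep '[{"grip":1,"tx":0.6,"ty":-1,"tz":0,"spin":0},{"grip":1,"tx":1.4,"ty":-2.6,"tz":0,"spin":0},{"grip":1,"tx":1.4,"ty":-2.6,"tz":0,"spin":0},{"grip":1,"tx":1.4,"ty":-2.6,"tz":0,"spin":0},{"grip":1,"tx":1.4,"ty":-2.6,"tz":0,"spin":0},{"grip":1,"tx":1.4,"ty":-2.6,"tz":0,"spin":0},{"grip":1,"tx":1.4,"ty":-2.6,"tz":0,"spin":0},{"grip":1,"tx":1.4,"ty":-2.6,"tz":0,"spin":0}]'>/dev/null; python3 -m creep '[{"grip":1,"tx":1.4,"ty":-2.6,"tz":0,"spin":0},{"grip":1,"tx":1.2,"ty":-2.4,"tz":0,"spin":0},{"grip":1,"tx":0.6,"ty":-1.2,"tz":0,"spin":0},{"grip":1,"tx":0,"ty":0,"tz":0,"spin":0},{"grip":1,"tx":0,"ty":0,"tz":0,"spin":0},{"grip":1,"tx":0,"ty":0,"tz":0,"spin":0}]'; python3 look.py w8;python3 - <<'E'
from h import *
go(.674,.136,.0613,.19)
E
```

```text
clock: 28.5
tool_pos: [0.6187, 0.123, 0.2269]
eef_rot: [0.996, 0.094, -0.0, 0.001]
contact_force: [-0.8, 0.1, -0.0]
opening: 1.003
finger_force: 0.0
[ 11. 115.] 1607 top 0.095 ctr [0.6355 0.3325] ext [0.041 0.008]
[272. 122.] 3243 top 0.119 ctr [0.674  0.1363] ext [0.039 0.038]
[ 19. 277.] 1046 top 0.074 ctr [0.4868 0.3409] ext [0.017 0.03 ]
[402. 387.] 1351 top 0.1 ctr [ 0.4589 -0.0269] ext [0.039 0.045]
now [0.6188 0.1226 0.227 ] yaw 0.187 spin -0.15 before-spin txyz [ 5.67 -0.28 16.57] after-spin [ 5.67 -0.27 16.57]
```

View pics/w8.png

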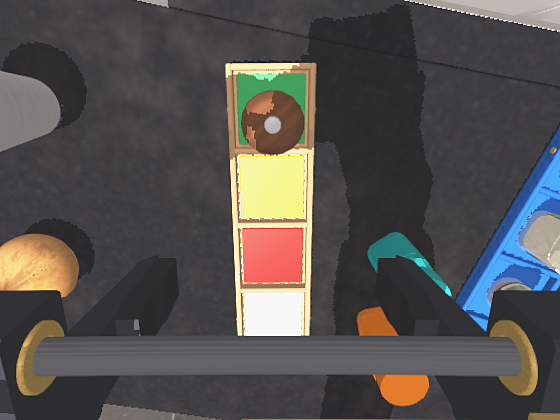

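The mill (272,122) stands upright on the green mat, at (0.674, 0.136). Going over it and down.

```bash
python3 -m creep '[{"grip":1,"tx":1.4,"ty":-0.1,"tz":0,"spin":0},{"grip":1,"tx":2.2,"ty":-0.1,"tz":0,"spin":0},{"grip":1,"tx":1.6,"ty":-0.1,"tz":0,"spin":0},{"grip":1,"tx":0.6,"ty":0,"tz":0,"spin":0},{"grip":1,"tx":0,"ty":0,"tz":0,"spin":0},{"grip":1,"tx":0,"ty":0,"tz":0,"spin":0},{"grip":1,"tx":0,"ty":0,"tz":0,"spin":0}]'; python3 - <<'E'
from h import *
go(.674,.1363,.0613,.19)
E
```

```text
clock: 29.13
tool_pos: [0.6744, 0.1384, 0.227]
eef_rot: [0.995, 0.095, -0.001, 0.0]
contact_force: [0.6, -0.7, -0.6]
opening: 1.004
finger_force: 0.0
now [0.6744 0.1384 0.227 ] yaw 0.19 spin -0.0 before-spin txyz [-0.08  0.2  16.57] after-spin [-0.08  0.2  16.57]
```

```bash
python3 -m creep '[{"grip":1,"tx":0,"ty":0.2,"tz":1.5,"spin":0},{"grip":1,"tx":0,"ty":0,"tz":3.2,"spin":0},{"grip":1,"tx":0,"ty":0,"tz":3.5,"spin":0},{"grip":1,"tx":0,"ty":0,"tz":3.5,"spin":0},{"grip":1,"tx":0,"ty":0,"tz":3.2,"spin":0},{"grip":1,"tx":0,"ty":0,"tz":1.7,"spin":0},{"grip":1,"tx":0,"ty":0,"tz":0,"spin":0},{"grip":1,"tx":0,"ty":0,"tz":0,"spin":0}]'; python3 -m creep '[{"grip":-1,"tx":0,"ty":0,"tz":0,"spin":0},{"grip":-1,"tx":0,"ty":0,"tz":0,"spin":0},{"grip":-1,"tx":0,"ty":0,"tz":0,"spin":0},{"grip":-1,"tx":0,"ty":0,"tz":0,"spin":0},{"grip":-1,"tx":0,"ty":0,"tz":0,"spin":0},{"grip":-1,"tx":0,"ty":0,"tz":0,"spin":0},{"grip":-1,"tx":0,"ty":0,"tz":0,"spin":0},{"grip":-1,"tx":0,"ty":0,"tz":0,"spin":0}]' 18
```

```text
clock: 29.8
tool_pos: [0.6749, 0.1372, 0.0608]
eef_rot: [0.995, 0.095, -0.001, 0.0]
contact_force: [0.5, 0.1, 0.3]
opening: 0.998
finger_force: 0.0
clock: 30.47
tool_pos: [0.6761, 0.1375, 0.0612]
eef_rot: [0.995, 0.095, 0.0, 0.0]
contact_force: [0.2, -0.9, 2.1]
opening: 0.5
finger_force: 18.0
```

The opening (44 mm) is wider than the 41 mm waist, so the pads may be catching the head flare. Regripping 2 mm lower.

```bash
python3 -m creep '[{"grip":1,"tx":0,"ty":0,"tz":0,"spin":0},{"grip":1,"tx":0,"ty":0,"tz":0,"spin":0},{"grip":1,"tx":-0.1,"ty":0.1,"tz":0.2,"spin":0},{"grip":1,"tx":0,"ty":0,"tz":0,"spin":0},{"grip":-1,"tx":0,"ty":0,"tz":0,"spin":0},{"grip":-1,"tx":0,"ty":0,"tz":0,"spin":0},{"grip":-1,"tx":0,"ty":0,"tz":0,"spin":0},{"grip":-1,"tx":0,"ty":0,"tz":0,"spin":0}]' 18; python3 -m creep '[{"grip":-1,"tx":0,"ty":0,"tz":0,"spin":0},{"grip":-1,"tx":0,"ty":0,"tz":0,"spin":0},{"grip":-1,"tx":0,"ty":0,"tz":0,"spin":0},{"grip":-1,"tx":0,"ty":0,"tz":0,"spin":0},{"grip":-1,"tx":0,"ty":0,"tz":0,"spin":0}]'
```

```text
clock: 31.13
tool_pos: [0.6751, 0.1364, 0.059]
eef_rot: [0.995, 0.095, 0.0, 0.0]
contact_force: [0.0, 0.4, -0.1]
opening: 0.523
finger_force: 0.0
clock: 31.55
tool_pos: [0.675, 0.1364, 0.059]
eef_rot: [0.995, 0.095, 0.0, -0.0]
contact_force: [-0.1, 0.8, -0.2]
opening: 0.501
finger_force: 18.0
```

```bash
python3 -m creep '[{"grip":-1,"tx":0,"ty":0,"tz":-1,"spin":0},{"grip":-1,"tx":0,"ty":0,"tz":-2.5,"spin":0},{"grip":-1,"tx":0,"ty":0,"tz":-3,"spin":0},{"grip":-1,"tx":0,"ty":0,"tz":-3.5,"spin":0},{"grip":-1,"tx":0,"ty":0,"tz":-3.5,"spin":0},{"grip":-1,"tx":0,"ty":0,"tz":-1.5,"spin":4},{"grip":-1,"tx":0,"ty":0,"tz":0,"spin":6},{"grip":-1,"tx":0,"ty":0,"tz":0,"spin":6}]'; python3 -m creep '[{"grip":-1,"tx":0,"ty":0,"tz":0,"spin":4.3},{"grip":-1,"tx":0,"ty":0,"tz":0,"spin":0},{"grip":-1,"tx":0,"ty":0,"tz":0,"spin":0}]'; python3 -c "
from h import *
go(.458,-.1374,.21,-.164)"
```

```text
clock: 32.22
tool_pos: [0.6759, 0.1365, 0.2117]
eef_rot: [0.999, -0.047, 0.002, -0.001]
contact_force: [-0.0, 0.6, -1.2]
opening: 0.505
finger_force: 18.0
clock: 32.47
tool_pos: [0.6749, 0.1364, 0.2094]
eef_rot: [0.997, -0.08, 0.0, 0.0]
contact_force: [0.1, 0.7, -1.0]
opening: 0.503
finger_force: 18.0
now [0.6749 0.1364 0.2094] yaw -0.161 spin 0.17 before-spin txyz [-17.01  30.5   -0.06] after-spin [-16.92  30.55  -0.06]
```

```bash
python3 -m creep '[{"grip":-1,"tx":-0.6,"ty":1,"tz":0,"spin":0.2},{"grip":-1,"tx":-1.5,"ty":2.6,"tz":0,"spin":0},{"grip":-1,"tx":-1.5,"ty":2.7,"tz":0,"spin":0},{"grip":-1,"tx":-1.5,"ty":2.7,"tz":0,"spin":0},{"grip":-1,"tx":-1.5,"ty":2.7,"tz":0,"spin":0},{"grip":-1,"tx":-1.5,"ty":2.7,"tz":0,"spin":0},{"grip":-1,"tx":-1.5,"ty":2.7,"tz":0,"spin":0},{"grip":-1,"tx":-1.5,"ty":2.7,"tz":0,"spin":0}]'>/dev/null; python3 -m creep '[{"grip":-1,"tx":-1.5,"ty":2.7,"tz":0,"spin":0},{"grip":-1,"tx":-1.5,"ty":2.7,"tz":0,"spin":0},{"grip":-1,"tx":-1.5,"ty":2.7,"tz":0,"spin":0},{"grip":-1,"tx":-1.3,"ty":2.6,"tz":0,"spin":0},{"grip":-1,"tx":0,"ty":0,"tz":0,"spin":0},{"grip":-1,"tx":0,"ty":0,"tz":0,"spin":0},{"grip":-1,"tx":0,"ty":0,"tz":0,"spin":0}]'; python3 -c "
from h import *
go(.458,-.1374,.056,-.164)"; python3 look.py w9
```

```text
clock: 33.72
tool_pos: [0.4586, -0.1358, 0.2093]
eef_rot: [0.997, -0.083, 0.001, -0.0]
contact_force: [1.0, -0.2, -0.9]
opening: 0.505
finger_force: 18.0
now [ 0.4586 -0.1358  0.2093] yaw -0.165 spin -0.07 before-spin txyz [-0.04  0.17 15.33] after-spin [-0.04  0.17 15.33]
[278.   9.] 1110 top 0.108 ctr [ 0.5876 -0.1585] ext [0.006 0.024]
[94. 99.] 5299 top 0.1 ctr [ 0.5509 -0.0195] ext [0.045 0.046]
[280.  96.] 3453 top 0.118 ctr [ 0.5323 -0.1502] ext [0.041 0.041]
[533. 192.] 3837 top 0.097 ctr [ 0.4337 -0.3305] ext [0.076 0.027]
[141. 215.] 3950 top 0.1 ctr [ 0.4617 -0.0281] ext [0.045 0.046]
```

View pics/w9.png

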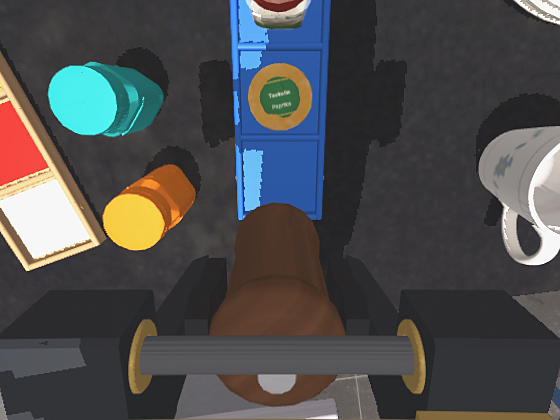

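The yellow jar (280,96) is upright in the second bay and the mill is held straight over the near bay. Orange (140,210) clears the fingers by about 20 mm, and the gripper body stays above its top. Lowering.

```bash
python3 -m creep '[{"grip":-1,"tx":0,"ty":0.15,"tz":1.5,"spin":0},{"grip":-1,"tx":0,"ty":0,"tz":3,"spin":0},{"grip":-1,"tx":0,"ty":0,"tz":3,"spin":0},{"grip":-1,"tx":0,"ty":0,"tz":3,"spin":0},{"grip":-1,"tx":0,"ty":0,"tz":2.4,"spin":0},{"grip":-1,"tx":0,"ty":0,"tz":1.2,"spin":0},{"grip":-1,"tx":0,"ty":0,"tz":0.7,"spin":0},{"grip":-1,"tx":0,"ty":0,"tz":0.2,"spin":0}]' >/dev/null; python3 -m creep '[{"grip":-1,"tx":0,"ty":0,"tz":0,"spin":0},{"grip":-1,"tx":0,"ty":0,"tz":0,"spin":0},{"grip":-1,"tx":0,"ty":0,"tz":0.15,"spin":0},{"grip":-1,"tx":0,"ty":0,"tz":0,"spin":0},{"grip":-1,"tx":0,"ty":0,"tz":0,"spin":0}]'
```

```text
clock: 34.85
tool_pos: [0.4579, -0.1379, 0.0581]
eef_rot: [0.997, -0.083, 0.001, 0.0]
contact_force: [-0.2, 0.4, -1.1]
opening: 0.506
finger_force: 18.0
```

```bash
python3 -m creep '[{"grip":-1,"tx":0,"ty":0,"tz":0.2,"spin":0},{"grip":-1,"tx":0,"ty":0,"tz":0,"spin":0},{"grip":-1,"tx":0,"ty":0,"tz":0,"spin":0},{"grip":-1,"tx":0,"ty":0,"tz":0,"spin":0}]';  python3 -m creep '[{"grip":-1,"tx":0,"ty":0,"tz":0.1,"spin":0},{"grip":-1,"tx":0,"ty":0,"tz":0,"spin":0},{"grip":-1,"tx":0,"ty":0,"tz":0,"spin":0}]'
```

```text
clock: 35.18
tool_pos: [0.458, -0.138, 0.0559]
eef_rot: [0.997, -0.083, 0.001, 0.0]
contact_force: [-0.2, -0.8, 4.6]
opening: 0.504
finger_force: 18.0
clock: 35.43
tool_pos: [0.4581, -0.138, 0.0556]
eef_rot: [0.997, -0.083, 0.001, 0.0]
contact_force: [-0.8, 0.4, 14.2]
opening: 0.505
finger_force: 18.0
```

```bash
python3 -m creep '[{"grip":0.5,"tx":0,"ty":0,"tz":-0.1,"spin":0},{"grip":0.7,"tx":0,"ty":0,"tz":0,"spin":0},{"grip":0.9,"tx":0,"ty":0,"tz":0,"spin":0},{"grip":0.9,"tx":0,"ty":0,"tz":0,"spin":0},{"grip":0.9,"tx":0,"ty":0,"tz":-1,"spin":0},{"grip":0.9,"tx":0,"ty":0,"tz":-3,"spin":0},{"grip":0.9,"tx":0,"ty":0,"tz":-3.5,"spin":0},{"grip":0.9,"tx":0,"ty":0,"tz":-3.5,"spin":0}]';python3 -m creep '[{"grip":0.9,"tx":0,"ty":0,"tz":-3.5,"spin":0},{"grip":0.9,"tx":0,"ty":0,"tz":-3,"spin":0},{"grip":0.9,"tx":0,"ty":-2,"tz":-1,"spin":0},{"grip":0.9,"tx":0,"ty":-3,"tz":0,"spin":0},{"grip":0.9,"tx":0,"ty":-3,"tz":0,"spin":0},{"grip":0.9,"tx":0,"ty":-3,"tz":0,"spin":0},{"grip":0.9,"tx":0,"ty":-3,"tz":0,"spin":0},{"grip":0.9,"tx":0,"ty":-3,"tz":0,"spin":0}]'; python3 -m creep '[{"grip":0.9,"tx":0,"ty":-3,"tz":0,"spin":0},{"grip":0.9,"tx":0,"ty":-3,"tz":0,"spin":0},{"grip":0.9,"tx":0,"ty":-1,"tz":0,"spin":0},{"grip":0.9,"tx":0,"ty":0,"tz":0,"spin":0},{"grip":0.9,"tx":0,"ty":0,"tz":0,"spin":0},{"grip":0.9,"tx":0,"ty":0,"tz":0,"spin":0},{"grip":0.9,"tx":0,"ty":0,"tz":0,"spin":0}]'; python3 - <<'E'
from h import *
c=optics.get_calibration('top'); p,d=optics.snapshot('top'); P=cloud(c,d); Z=P[:,:,2]
roi=np.zeros(Z.shape,bool); roi[140:290,100:450]=1
n,l,st,ce=cv2.connectedComponentsWithStats((roi&(Z>.055)&(Z<.15)).astype(np.uint8))
for i in range(1,n):
    if st[i,4]>60:
        q=P[l==i]; zt=np.nanpercentile(q[:,2],95); t=q[q[:,2]>zt-.012]
        print(ce[i].round(),st[i,4],'top',round(zt,3),'ctr',((t.min(0)+t.max(0))/2)[:2].round(3),'ext',np.ptp(t,axis=0)[:2].round(3))
cv2.imwrite('pics/t3.png',cv2.resize(p[120:280,90:450,::-1],None,fx=2.2,fy=2.2,interpolation=cv2.INTER_CUBIC))
E
```

```text
clock: 36.1
tool_pos: [0.4566, -0.1376, 0.1668]
eef_rot: [0.997, -0.083, -0.001, -0.0]
contact_force: [0.5, 0.3, -0.1]
opening: 0.95
finger_force: 0.0
clock: 36.77
tool_pos: [0.4853, 0.0312, 0.2411]
eef_rot: [0.997, -0.083, -0.0, 0.0]
contact_force: [-0.4, -0.2, 0.2]
opening: 0.953
finger_force: 0.0
clock: 37.35
tool_pos: [0.4971, 0.0965, 0.2406]
eef_rot: [0.996, -0.085, -0.0, 0.001]
contact_force: [-0.7, -0.1, -0.3]
opening: 0.948
finger_force: 0.0
[335. 155.] 322 top 0.097 ctr [ 0.681 -0.177] ext [0.044 0.041]
[132. 169.] 393 top 0.103 ctr [0.634 0.366] ext [0.076 0.076]
[331. 182.] 310 top 0.109 ctr [ 0.605 -0.162] ext [0.043 0.043]
[279. 203.] 277 top 0.099 ctr [ 0.548 -0.019] ext [0.042 0.043]
[327. 209.] 237 top 0.117 ctr [ 0.53  -0.151] ext [0.037 0.039]
[145. 230.] 304 top 0.073 ctr [0.476 0.343] ext [0.043 0.046]
[282. 236.] 269 top 0.1 ctr [ 0.459 -0.029] ext [0.045 0.042]
[324. 237.] 242 top 0.113 ctr [ 0.455 -0.139] ext [0.042 0.042]
[407. 248.] 491 top 0.096 ctr [ 0.425 -0.36 ] ext [0.101 0.086]
```

View pics/t3.png

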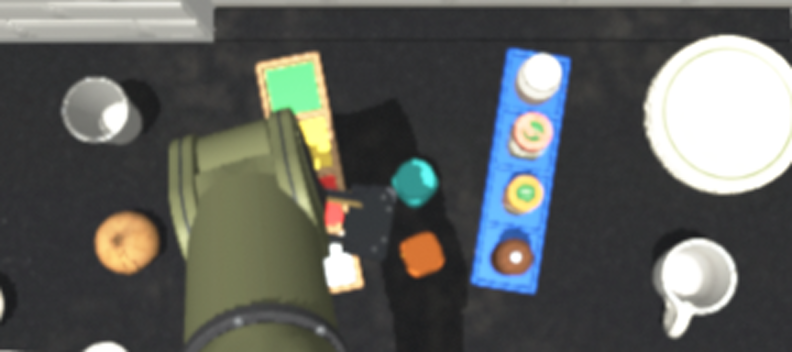

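The blue rack holds, far to near, salt (540,77), red (532,132), yellow (524,192) and mill (514,257), all upright and centred. The mats are still in place, and the bystanders and lookalikes haven't moved. Handing in.

```bash
python3 -c "
from plant import workorder
print(workorder.finish_job())"
```

```text
the job is handed in; nothing more can be done
None
```

The job is handed in at about 37 s on the robot's clock: from far to near, the blue rack now holds the salt, red jar, yellow jar and pepper mill, all upright, and the last top view showed the mug, onion and tumbler where they started.

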